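Lay out a stripped lamp for reassembly

TASK

Lay out the stripped lamp's parts on the row of three cork pads in the order they go back, starting at the black lamp housing: the finned heat sink in the middle of the pad next to the housing, the round display head in the middle of the centre pad, and the reflector bowl in the middle of the pad farthest from the housing, all still the same way up as they stand now. Lay the clamping ring flat and centred on top of the display head. Do not shift or tip the small brown bottle or the solder spool that stand among the parts, and let go of everything at the end.

Things in the scene. Friction and masses are not known exactly. Their poses are not given: they have to be found in the camera images.
- heat_sink: bare aluminium heat sink, 50 x 50 mm and 32 mm high: an 8 mm base plate with six upright fins, fins along its x. Loose on the table, fins up. Origin: centre of its underside; z up. It can be gripped across either pair of sides (both 50 mm). About 0.14 kg
- display_head: black plastic round head, a plain disc 56 mm in diameter and 30 mm high with a small flat dark-red display (12 x 24 mm) in its flat top. Loose on the table, display up. Origin: centre of its underside; z up. About 0.12 kg
- reflector: shiny metal reflector bowl, open at the top, 44 mm high: narrow foot 38 mm in diameter, widening from 8 to 28 mm height to an upright band 58 mm in diameter that fills the top 16 mm; wall 3 mm. Loose on the table, standing on its foot. Origin: centre of its underside; z up. About 0.08 kg
- clamp_ring: black plastic clamping ring, 58 mm outer and 40 mm inner diameter, 12 mm high. Loose, lying flat on the table. Origin: centre of its underside; z up. About 0.05 kg
- pad_a: one of three identical square cork pads, 80 x 80 x 5 mm, in a row about 130 mm apart on a thin fixed blue-grey mat; fixed; which of the three is next to the housing changes from start to start. Origin: centre of its underside, which lies 4 mm above the table, so its top is at z = 9 mm. x, y along its edges, z up
- pad_b: one of three identical square cork pads, 80 x 80 x 5 mm, in a row about 130 mm apart on a thin fixed blue-grey mat; fixed; which of the three is next to the housing changes from start to start. Origin: centre of its underside, which lies 4 mm above the table, so its top is at z = 9 mm. x, y along its edges, z up
- pad_c: one of three identical square cork pads, 80 x 80 x 5 mm, in a row about 130 mm apart on a thin fixed blue-grey mat; fixed; which of the three is next to the housing changes from start to start. Origin: centre of its underside, which lies 4 mm above the table, so its top is at z = 9 mm. x, y along its edges, z up
- housing: black lamp housing, a tapering round drum 92 mm in diameter at the foot, 76 mm at the top, 74 mm high, fixed on the mat at one end of the row of pads (left or right, it varies), about 135 mm from the next pad's centre. A yellow power unit, 61 mm high, is fixed at the other end. Origin: centre of its underside, 4 mm above the table; z up
- bottle: small brown glass bottle with a red cap, 42 mm in diameter, 72 mm high, standing loose among the parts; to be left alone. Origin: centre of its underside; z up
- solder_spool: metal solder spool with two blue flanges, 52 mm in diameter, 48 mm high, standing loose among the parts; to be left alone. Origin: centre of its underside; z up
Things that resemble listed ones, but are neither listed nor needed, are in the scene too. Leave any yellow look-alike of the display_head alone.

How it is judged:
By the outcome, as a careful person would: the job done as asked, in the order asked, and still so for the second after the job is handed in, with the robot touching nothing.
It also fails if it takes over 120 s, if anything falls off the work surface, if the arm or the gripper's body presses on something with over 40 N, if the wrist force passes 120 N, or if a joint passes its speed limit or range.

ROBOT

A 7-joint arm with a two-finger parallel gripper is mounted at the origin on the work surface. World frame = base frame: x ahead of the robot, y to its left, z up, the work surface at z = 0. Lengths are in m, angles in rad, forces in N, time in s.
With the tool pointing down it reaches from about 0.35 to 0.9 m from the base axis. Payload 7.2 kg.
Tool frame: the origin (TCP) lies between the finger pads; the fingertips stand 17 mm ahead of it and the grasp point (between the pads) lies 2 mm behind it (ctrl.tips_ahead is the distance from the TCP to the fingertips, in m); z points along the fingers, y is the line along which they close (so a half turn about z gives the same grasp; the last joint's range is limited). The gripper opens to 85 mm and grips with 20 to 120 N. Pads are 22 mm wide; open, the fingers measure 114 mm over their backs; the gripper's body (76 mm by 85 mm) begins 54 mm behind the grasp point. The pads swing forward as they close: fully open they stand 13 mm farther back than shut.
Start: joints at [-1.237, 0.411, -0.013, 1.596, 0.006, 1.134, -0.082], TCP at [0.244, 0.575, 0.248] pointing down, gripper open.
Joint ranges: [-2.95, 2.95], [-0.29, 1.99], [-1.47, 1.44], [0.14, 2.54], [-1.03, 4.17], [0.13, 1.85], [-2.86, 2.86]. Speed limits (rad/s): [2.39, 2.39, 3.01, 3.01, 3.14, 3.14, 3.14].

INTERFACE

Orientations are given as a unit quaternion [x, y, z, w].
In Python, from plant import status, vision, order, trace, tip_of, ctrl gives the robot as it stands.
- The arm moves only by the tool apply_moves, never from a script. Its argument "increments" is a list that holds one entry, the list of rows, each a list of 5 numbers: the shift along the tool's x, y, z in mm, then the turn about the tool's z in rad, then the finger opening in mm, from 0 to 85.4. A call has 1 to 10 rows; each row is the pose to reach, as a shift and turn from the pose commanded when the call began, along the tool's axes at that moment; what a row does not reach only later rows make up. A row lasts 1/10 s, in which the tool goes at most 50 mm and 8.59 degrees, less where a joint would pass 70% of its speed; a pose out of reach is approached as far as the arm can. A call with a gripper value outside its range is refused whole. The fingers move at their own pace and stop on an object; the grip force is fixed at half the most. Time passes only in rows, so rows that repeat a pose let the fingers close. It gives the time, the measured TCP pose, the force, the opening and the grip force at its end, in the units of the state.
- status.get_obs(): the state, without advancing time (a new reading comes with each control period).
- vision.snapshot(name): name is "scene" or "top" or "wrist"; returns (picture, depth): 480x640x3 uint8, red, green, blue; 480x640 float32, m along the optical axis (not along the pixel's ray), 0 where there is no reading.
- vision.camera_info(name): a dict with "intrinsics" (3x3 intrinsics, pixels), "R" (3x3) and "t" (3): a world point X has camera coordinates R X + t. Camera axes: x right, y down, z forward; pixel columns grow to the right and rows downward; lengths in m; the calibration is good to about 2 mm. A picture is of the moment at which its call begins: read the wrist's pose just before it. camera_info takes no time and is no camera call; for the wrist camera it gives the pose at the moment of the call.
- order.sign_off(): hands the job in; it is judged then, once.
Trained networks look in the newest picture that a camera, given by its name, has taken for a name from the list of things; names that differ only in an ending like _2 or _b are one class to them, and where a whole thing is asked for, a point or a joint stands for the part that bears it (a point fixed in the world has none). Each returns a list of dicts, best first, with "confidence" (0 to 1); they miss things now and then, are a little off and sometimes report something else, mostly with a low value. They report only what shows in the picture. A call takes as long as a camera call. They do not tell look-alikes from the thing itself.
- trace(camera, label): "region" (480x640 bool, what is visible of it).
- tip_of(camera, label): "xyz" ([x, y, z] in m, in the coordinates of the camera as it stood for that picture, good to about 4 mm: a listed point, or the origin of a listed thing).
The state is a dict: "time": time; "joints": joint angles; "dq": joint speeds; "joint_torque": joint torques, N m; "position": TCP position; "orientation": TCP orientation; "contact_force": force on the tool from outside, world axes, zero at the start; "wrist_torque": the same for the moment, N m; "grip_width": finger opening in m; "grip_force": force on a finger pad.
Only numpy, scipy, OpenCV 4.12 (cv2) and the standard library are available. Lean on these libraries where they do the work, as an engineer would, in place of code of your own. Each camera call takes 0.05 s, during which the arm holds its last target. There are 200 camera calls.

## Working session

There is one attempt and no reset: what is moved stays moved. The work goes in short steps, Python scripts to look and compute and a tool call to move; the robot and the scene stay as the last step left them, time stands still between calls to the robot, and variables do not carry over. Pictures are saved under pics/ and viewed, at most 14 in all, crops included, and the job is handed in when it is done.

Besides the shell and the picture viewer there is one more tool, called after "Request:" by a JSON object that holds its "method" and its "body", one argument or row to a line. apply_moves: Moves the arm, as the interface text tells. Its arguments: {"type":"object","properties":{"increments":{"type":"array"}},"required":["increments"]}

```bash
mkdir -p pics
cat > h.py <<'E'
import numpy as np, cv2
from plant import status, vision, order, trace, tip_of, ctrl
def snap(n,f=None):
    p,d=vision.snapshot(n); c=vision.camera_info(n)
    if f: cv2.imwrite('pics/'+f,p[:,:,::-1])
    return p,d,c
def cloud(d,c):
    K=np.array(c["intrinsics"]);v,u=np.mgrid[:480,:640]
    P=np.stack([(u-K[0,2])/K[0,0]*d,(v-K[1,2])/K[1,1]*d,d],-1)
    return (P-np.array(c["t"]))@np.array(c["R"])
def w(c,x): return np.array(c["R"]).T@(np.array(x)-np.array(c["t"]))
E
ls
python3 - <<'E'
from h import *
s=status.get_obs();print(s["position"],s["orientation"],s["time"],s["grip_width"],ctrl.tips_ahead)
for n in("top","scene"):
    p,d,c=snap(n,n+"0.png");W=cloud(d,c)
    print(n,"cam pos",w(c,[0,0,0]).round(3))
    for l in ["heat_sink","display_head","reflector","clamp_ring","pad_a","housing","bottle","solder_spool"]:
        for r in trace(n,l):
            m=r["region"]&(d>0)
            if m.sum()<10: continue
            q=W[m]; v,u=np.nonzero(m)
            print(l,round(r["confidence"],2),"px",int(u.mean()),int(v.mean()),"med",np.median(q,0).round(3),"lo",np.percentile(q,2,axis=0).round(3),"hi",np.percentile(q,98,axis=0).round(3))
        for r in tip_of(n,l): print("  tip",l,round(r["confidence"],2),w(c,r["xyz"]).round(3))
E
```

```text
h.py
pics
[0.24427963 0.57477914 0.24745074] [ 1.99536185e-01  9.79890136e-01 -7.88015529e-04 -1.08172555e-04] 0.0 0.0854068684208578 0.017
top cam pos [ 0.394 -0.021  1.316]
heat_sink 0.81 px 403 284 med [ 0.439 -0.189  0.027] lo [ 0.414 -0.216  0.   ] hi [ 0.464 -0.162  0.037]
  tip heat_sink 0.92 [ 0.443 -0.188  0.002]
display_head 0.9 px 215 326 med [0.349 0.198 0.03 ] lo [ 0.325  0.172 -0.   ] hi [0.374 0.229 0.036]
display_head 0.74 px 467 306 med [ 0.392 -0.322  0.02 ] lo [ 0.368 -0.345  0.001] hi [ 0.419 -0.291  0.047]
display_head 0.73 px 169 262 med [0.482 0.295 0.031] lo [0.459 0.271 0.011] hi [0.507 0.322 0.037]
display_head 0.72 px 300 315 med [0.372 0.023 0.031] lo [ 0.346 -0.002  0.001] hi [0.397 0.047 0.036]
display_head 0.59 px 226 277 med [0.45  0.177 0.031] lo [0.425 0.152 0.014] hi [0.474 0.203 0.036]
display_head 0.59 px 260 335 med [0.333 0.104 0.031] lo [0.307 0.08  0.001] hi [0.358 0.131 0.036]
  tip display_head 0.94 [0.333 0.106 0.003]
  tip display_head 0.89 [0.485 0.294 0.001]
  tip display_head 0.67 [0.37  0.025 0.004]
  tip display_head 0.66 [ 0.449  0.1
[... 2918 characters left out ...]
.657 -0.116  0.005]
  tip pad_a 0.77 [0.622 0.153 0.001]
  tip pad_a 0.65 [0.644 0.006 0.007]
  tip pad_a 0.19 [ 0.44  -0.182  0.   ]
housing 0.97 px 161 232 med [ 0.674 -0.225  0.067] lo [ 0.619 -0.275  0.01 ] hi [ 0.711 -0.199  0.081]
  tip housing 0.87 [ 0.668 -0.243  0.007]
bottle 0.98 px 541 310 med [0.394 0.322 0.046] lo [0.371 0.304 0.002] hi [0.404 0.342 0.073]
bottle 0.28 px 282 318 med [0.645 0.01  0.009] lo [ 0.606 -0.029  0.006] hi [0.682 0.048 0.012]
  tip bottle 0.91 [ 0.386  0.326 -0.001]
solder_spool 0.9 px 372 256 med [0.476 0.062 0.047] lo [0.446 0.035 0.001] hi [0.494 0.082 0.05 ]
  tip solder_spool 0.82 [ 0.47   0.056 -0.002]
  tip solder_spool 0.15 [ 0.483 -0.052 -0.002]
```

View pics/top0.png

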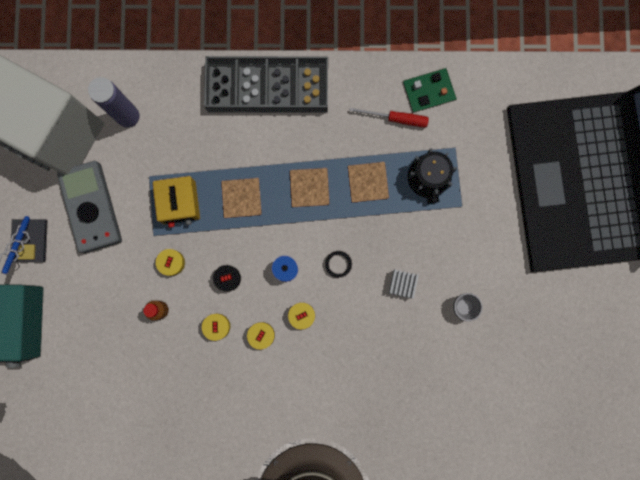

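View pics/scene0.png

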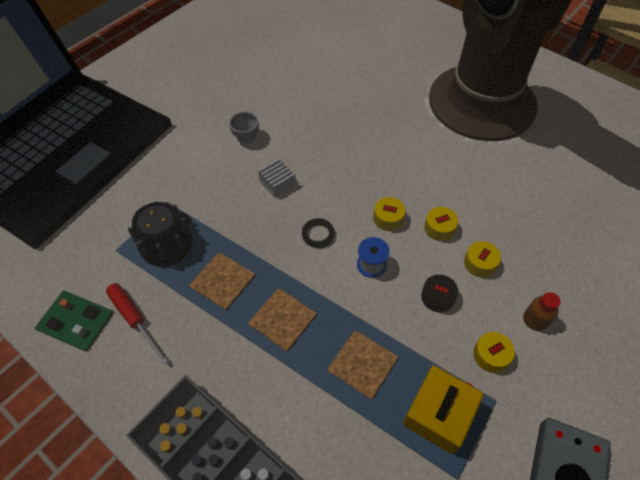

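The top picture shows the housing at (432,175), so the near pad is (367,182), the centre pad (308,187) and the far pad (240,197).

Display head candidates in the top picture:
- black disc (226,277)
- yellow discs (169,262), (215,326), (260,335) and (300,315)
- blue spool (284,268)
- ring (338,263)

I choose the black disc. The reflector is at (467,306) and the heat sink at (403,284). Next I measure these precisely and check one close crop.

```bash
cat >> h.py <<'E'
def near(W,xy,r,z0,z1):
    m=(np.hypot(W[...,0]-xy[0],W[...,1]-xy[1])<r)&(W[...,2]>z0)&(W[...,2]<z1)
    return W[m]
def rect(q):
    (x,y),(a,b),t=cv2.minAreaRect((q[:,:2]*1000).astype(np.float32)); return np.round([x,y,a,b,t],1)
def circ(q):
    (x,y),r=cv2.minEnclosingCircle((q[:,:2]*1000).astype(np.float32)); return np.round([x,y,2*r],1)
E
python3 - <<'E'
from h import *
for n in("top","scene"):
    p,d,c=snap(n);W=cloud(d,c);W[d<=0]=9
    print(n)
    for k,xy,r,z0,z1,f in [("head",(.45,.178),.034,.022,.042,circ),("refl",(.392,-.318),.036,.036,.052,circ),("ring",(.481,-.053),.037,.006,.022,circ),("sink",(.44,-.188),.042,.023,.042,rect),("bottle",(.386,.321),.03,.06,.085,circ),("spool",(.469,.057),.034,.042,.06,circ)]:
        q=near(W,xy,r,z0,z1); print(k,len(q),f(q),"mean",(q[:,:2].mean(0)*1000).round(1),"ztop",np.percentile(q[:,2],90).round(4))
    hsv=cv2.cvtColor(p,cv2.COLOR_RGB2HSV)
    for xy in [(.656,-.116),(.645,.01),(.622,.152)]:
        m=(np.hypot(W[...,0]-xy[0],W[...,1]-xy[1])<.065)&(hsv[...,0]<25)&(hsv[...,1]>60)&(hsv[...,2]>60)
        m=cv2.morphologyEx(cv2.morphologyEx(m.astype(np.uint8),cv2.MORPH_CLOSE,np.ones((3,3))),cv2.MORPH_OPEN,np.ones((5,5)))>0
        q=W[m];print("pad",rect(q),(q.mean(0)*1000).round(1))
    if n=="scene":
        a=cv2.resize(p[150:380,220:570],None,fx=2.2,fy=2.2,interpolation=cv2.INTER_CUBIC);cv2.imwrite("pics/crop.png",a[:,:,::-1])
E
```

```text
top
head 578 [449.9 178.5  55.8] mean [450.1 178.3] ztop 0.0341
refl 167 [ 392.3 -316.9   58.5] mean [ 393.4 -317.2] ztop 0.0467
ring 329 [482.6 -52.2  70.5] mean [480.7 -53.3] ztop 0.0159
sink 363 [ 439.6 -188.5   51.1   50.1   77.8] mean [ 439.6 -188.4] ztop 0.0359
bottle 157 [382.8 321.8  27.5] mean [383.5 321. ] ztop 0.0758
spool 501 [469.9  57.1  51.7] mean [469.8  57.2] ztop 0.0522
pad [ 4830.2  4404.6 12410.    106.8    47.3] [699.7 -68.9  56.5]
pad [ 4823.5  4466.5 12327.7   107.7    46.8] [681.   48.   49.3]
pad [ 4811.5  4538.3 12238.9   108.1    46.3] [664.1 198.   55.9]
scene
head 896 [449.9 179.9  57. ] mean [451.4 180.6] ztop 0.0315
refl 249 [ 391.2 -315.9   60.7] mean [ 392.9 -315.6] ztop 0.0448
ring 431 [480.2 -51.5  59.7] mean [481.6 -51.4] ztop 0.0134
sink 652 [ 438.5 -187.3   53.9   51.2   77.7] mean [ 439.8 -186.1] ztop 0.0332
bottle 295 [383.  323.6  28.4] mean [385.4 323. ] ztop 0.0729
spool 702 [469.2  58.6  54.2] mean [470.1  58.8] ztop 0.0495
pad [ 4829.7  4406.1 12408.5   102.6    47.3] [695.3 -72.8  49.7]
pad [ 4823.   4467.7 12326.6   104.2    46.9] [674.6  42.   40.4]
pad [ 4811.8  4540.3 12235.5   105.4    46.3] [651.  184.9  39.4]
```

View pics/crop.png

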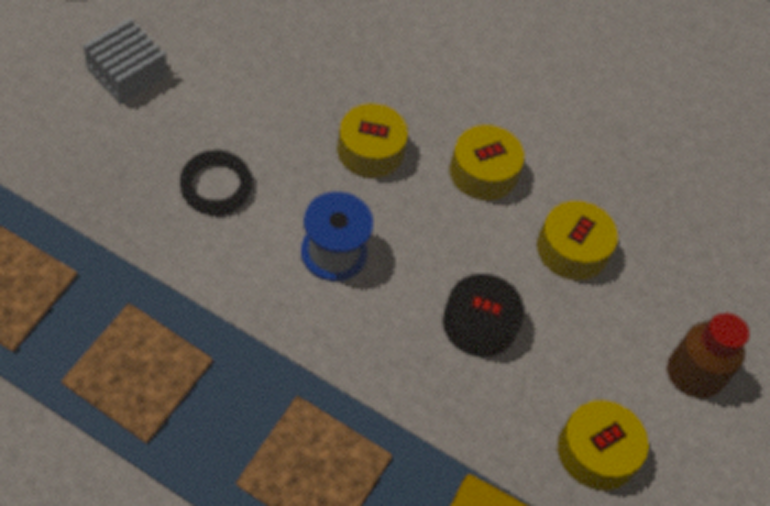

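The crop confirms it: the black disc with the red display at (484,315) is the head and the other discs are yellow. Next I refine the pad centres.

Run:
```python
from h import *
for n in("top","scene"):
    p,d,c=snap(n);W=cloud(d,c)
    rs=trace(n,"pad_a")
    for r in rs:
        q=W[r["region"]&(d>0)]
        if len(q)<500: continue
        q=q[abs(q[:,2]-np.median(q[:,2]))<.008]
        print(n,round(r["confidence"],2),rect(q),(q.mean(0)*1000).round(1))
```

```text
top 0.91 [644.2   8.8  81.7  79.1   2.1] [644.3   8.6   9.8]
top 0.89 [ 656.5 -116.2   81.4   80.2    5.3] [ 656.  -115.8    9.9]
top 0.62 [622.  154.   84.1  82.9   4. ] [621.7 153.    9.6]
scene 0.92 [619.4 152.9  83.8  82.3   5.2] [621.5 154.6   8.5]
scene 0.67 [642.3   7.6  83.5  82.7   3.2] [644.8  10.1   8.6]
scene 0.57 [ 656.  -117.    79.5   85.1    6.5] [ 657.2 -114.4    8.7]
```

```bash
cat >> h.py <<'E'
from scipy.spatial.transform import Rotation as Ro
def go(x,y,z,phi=None):
    "mm, deg: shift in tool axes and turn to reach the world pose (phi = heading of tool y)"
    s=status.get_obs();R=Ro.from_quat(s["orientation"]).as_matrix()
    dl=R.T@(np.array([x,y,z])-np.array(s["position"])*1000)
    ph=np.degrees(np.arctan2(R[1,1],R[0,1])); t=0
    if phi is not None: t=np.radians((ph-phi+90)%180-90)
    print("t",round(s["time"],2),"pos",(s["position"]*1000).round(1),"phi",ph.round(1),"tilt",np.degrees(np.arccos(-R[2,2])).round(2),"shift",dl.round(1),"turn",round(t,3),"grip",round(s["grip_width"]*1000,1),round(s["grip_force"],1),"F",np.round(s["contact_force"],1),"j",np.round(s["joints"],2))
E
python3 -c "
from h import *
go(439.3,-188,120,-12.2)"
```

```text
t 2.0 pos [244.4 575.2 248.3] phi 67.0 tilt 0.0 shift [-477.8 -626.3  128.3] turn 1.382 grip 85.3 0.0 F [ 0.  -0.6  0.7] j [-1.24  0.41 -0.01  1.6   0.01  1.13 -0.08]
```

Request:
{"method": "apply_moves", "body": {
  "increments": [
    [[-240,-313,30,0.7,78],[-240,-313,30,0.7,78],[-240,-313,30,0.7,78],[-240,-313,30,0.7,78],[-240,-313,30,0.7,78],[-478,-626,60,1.382,78],[-478,-626,60,1.382,78],[-478,-626,60,1.382,78],[-478,-626,60,1.382,78],[-478,-626,60,1.382,78]]
  ]
}}

```text
time: 3.0
position: [0.3684, 0.0905, 0.2106]
orientation: [0.78, 0.626, 0.001, -0.0]
contact_force: [1.1, -0.3, -0.6]
grip_width: 0.0778
grip_force: 0.0
```

```bash
python3 -c "
from h import *
go(439.3,-188,120,-12.2)"
```

```text
t 3.0 pos [368.4  90.5 210.6] phi -12.5 tilt 0.09 shift [-256.6  129.5   90.4] turn -0.005 grip 77.8 0.0 F [ 1.1 -0.3 -0.6] j [-0.81  0.01  0.45  2.21 -0.    0.92 -0.57]
```

Request:
{"method": "apply_moves", "body": {
  "increments": [
    [[-257,130,60,0,78],[-257,130,60,0,78],[-257,130,60,0,78],[-257,130,60,0,78],[-257,130,60,0,78],[-257,130,60,0,78],[-257,130,90,0,78],[-257,130,90,0,78],[-257,130,90,0,78]]
  ]
}}

```text
time: 3.9
position: [0.4403, -0.186, 0.1203]
orientation: [0.778, 0.628, -0.001, -0.001]
contact_force: [0.1, 0.1, 0.2]
grip_width: 0.078
grip_force: 0.0
```

```bash
python3 -c "
from h import *
p,d,c=snap('wrist','w1.png')
W=cloud(d,c);W[d<=0]=9
q=near(W,(.4395,-.188),.042,.023,.045)
if len(q)>20: print(rect(q),q.mean(0))
go(439.3,-188,20,-12.2)"
```

```text
[ 442.2 -187.3   50.9   50.2   77.7] [ 0.44222594 -0.18676198  0.03133549]
t 3.95 pos [ 441.  -185.7  121. ] phi -12.2 tilt 0.03 shift [ -2.6  -1.2 101. ] turn 0.001 grip 78.1 0.0 F [ 0.6  0.1 -0. ] j [-0.22  0.38  0.65  2.11 -0.33  0.76  0.42]
```

View pics/w1.png

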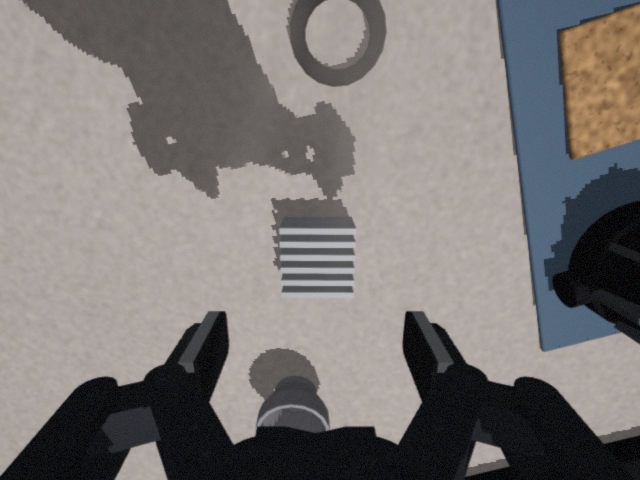

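Wrist view: the sink is centred at (317,257), midway between the fingers at (227,340) and (404,340). I lower and grip.

Request:
{"method": "apply_moves", "body": {
  "increments": [
    [[0,-1,45,0,78],[0,-1,85,0,78],[0,-1,101,0,78],[0,-1,101,0,78],[0,-1,101,0,30],[0,-1,101,0,30],[0,-1,101,0,30],[0,-1,101,0,30],[0,-1,101,0,30],[0,-1,101,0,30]]
  ]
}}

```text
time: 4.95
position: [0.4414, -0.1861, 0.0214]
orientation: [0.778, 0.628, 0.001, 0.001]
contact_force: [-1.1, 0.4, 9.7]
grip_width: 0.0484
grip_force: 61.3
```

```bash
python3 -c "
from h import *
print(ctrl.tips_ahead)
go(656.5,-115.6,90,5)"
```

```text
0.017
t 4.95 pos [ 441.4 -186.1   21.4] phi -12.2 tilt 0.2 shift [114.4 195.6 -67.9] turn -0.3 grip 48.4 61.3 F [-1.1  0.4  9.7] j [-0.09  0.55  0.5   2.16 -0.51  0.54  0.58]
```

Request:
{"method": "apply_moves", "body": {
  "increments": [
    [[0,0,-40,0,30],[0,0,-68,0,30],[57,98,-68,-0.15,30],[57,98,-68,-0.15,30],[57,98,-68,-0.15,30],[114,196,-68,-0.3,30],[114,196,-68,-0.3,30],[114,196,-68,-0.3,30],[114,196,-68,-0.3,30],[114,196,-68,-0.3,30]]
  ]
}}

```text
time: 5.95
position: [0.6547, -0.1166, 0.0878]
orientation: [0.676, 0.737, -0.001, -0.0]
contact_force: [0.1, 0.2, -1.0]
grip_width: 0.0489
grip_force: 63.5
```

```bash
python3 -c "
from h import *
p,d,c=snap('wrist','w2.png')
W=cloud(d,c);W[d<=0]=9
q=near(W,(.6565,-.1156),.036,.085,.12)
if len(q)>20: print(rect(q),q.mean(0))
for r in trace('wrist','pad_a')+trace('wrist','heat_sink'):
    q=W[r['region']&(d>0)]
    print(r['confidence'],len(q),rect(q),(q.mean(0)*1000).round(1))
go(656.5,-115.6,30,5)"
```

```text
[ 656.6 -118.3   71.    51.4    4.5] [ 0.65519983 -0.11395826  0.09869117]
0.71 8231 [ 656.7 -105.    81.3   58.2    5.8] [656.8 -96.5  10.5]
0.65 18704 [646.3  -1.   81.5  61.2   4. ] [6.463e+02 4.000e-01 1.040e+01]
0.74 16936 [ 661.1 -158.8   90.7  133.9    2.7] [ 654.4 -113.4   94.2]
t 6.1 pos [ 654.4 -117.2   87.8] phi 4.9 tilt 0.03 shift [ 1.4  2.3 57.8] turn -0.002 grip 48.7 63.5 F [-0.2  0.6 -2.1] j [-0.23  0.69  0.5   1.66 -0.4   0.9   0.51]
```

View pics/w2.png

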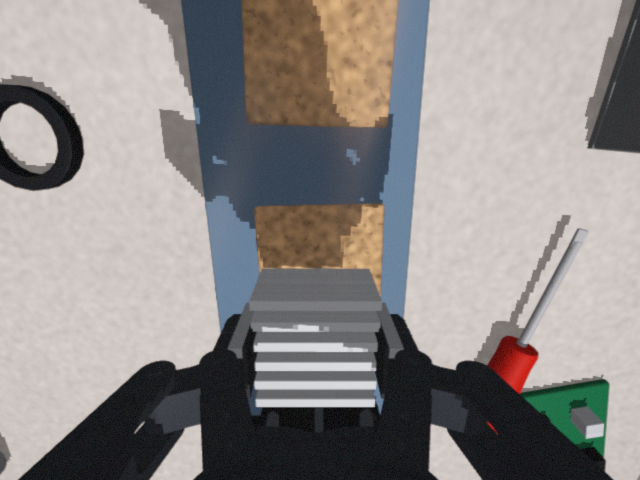

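```bash
python3 -c "
from h import *
p,d,c=snap('wrist')
W=cloud(d,c);W[d<=0]=9
Z=W[...,2];v,u=np.mgrid[:480,:640]
m=(abs(W[...,0]-.655)<.018)&(abs(W[...,1]+.116)<.045)&(Z>.06)&(Z<.13)&(v<412)
q=W[m]
h,e=np.histogram(q[:,2],bins=np.arange(.06,.13,.004));print(h)
for y in np.arange(-.16,-.08,.004):
    k=q[abs(q[:,1]-y)<.002]
    if len(k): print(round(y*1000),len(k),np.percentile(k[:,2],[5,95]).round(3))
go(656.5,-115.6,30,5)"
```

```text
[   0   10  248  295  312  333  365  614 2503 6371 1136    0    0    0
    0    0    0]
-144 277 [0.099 0.1  ]
-140 1227 [0.094 0.1  ]
-136 110 [0.097 0.1  ]
-132 1122 [0.094 0.1  ]
-128 363 [0.094 0.1  ]
-124 762 [0.094 0.1  ]
-120 886 [0.093 0.1  ]
-116 406 [0.099 0.1  ]
-112 1394 [0.092 0.1  ]
-108 199 [0.099 0.1  ]
-104 1460 [0.091 0.1  ]
-100 309 [0.091 0.1  ]
-96 1682 [0.072 0.1  ]
-92 1990 [0.071 0.1  ]
t 6.15 pos [ 654.6 -117.    87.8] phi 4.9 tilt 0.01 shift [ 1.3  2.  57.8] turn -0.002 grip 48.8 63.5 F [-0.4 -0.7 -0.9] j [-0.23  0.69  0.5   1.66 -0.4   0.9   0.51]
```

Request:
{"method": "apply_moves", "body": {
  "increments": [
    [[1.7,2,35,0,30],[1.7,2,52,0,30],[1.7,2,57,0,30],[1.7,2,57,0,30],[1.7,2,57,0,30],[1.7,2,57,0,78],[1.7,2,57,0,78],[1.7,2,57,0,78],[1.7,2,57,0,78],[1.7,2,10,0,78]]
  ]
}}

```text
time: 7.15
position: [0.6534, -0.113, 0.0717]
orientation: [0.676, 0.737, -0.003, -0.004]
contact_force: [0.9, 1.1, -0.0]
grip_width: 0.0776
grip_force: 0.0
```

```bash
python3 -c "
from h import *
go(450,178,130,40)"
```

```text
t 7.15 pos [ 653.4 -113.    71.7] phi 5.0 tilt 0.64 shift [ 307.8 -177.9  -55.8] turn -0.611 grip 77.6 0.0 F [ 0.9  1.1 -0. ] j [-0.23  0.71  0.49  1.66 -0.41  0.89  0.52]
```

Request:
{"method": "apply_moves", "body": {
  "increments": [
    [[0,0,-56,0,78],[100,-59,-56,-0.15,78],[100,-59,-56,-0.15,78],[100,-59,-56,-0.15,78],[205,-118,-56,-0.3,78],[205,-118,-56,-0.3,78],[308,-178,-56,-0.45,78],[308,-178,-56,-0.45,78],[308,-178,-56,-0.45,78],[308,-178,-56,-0.45,78]]
  ]
}}

```text
time: 8.15
position: [0.4503, 0.182, 0.1332]
orientation: [0.491, 0.871, 0.0, -0.001]
contact_force: [1.0, -0.1, 0.2]
grip_width: 0.0779
grip_force: 0.0
```

```bash
python3 -c "
from h import *
p,d,c=snap('wrist')
W=cloud(d,c);W[d<=0]=9
q=near(W,(.45,.178),.034,.024,.045);print(circ(q),q.mean(0))
go(450,178.5,20)"
```

```text
[454.  177.4  56.1] [0.4531309  0.17908227 0.03154415]
t 8.2 pos [452.1 179.5 133.4] phi 31.1 tilt 0.05 shift [ 1.000e-01 -2.300e+00  1.134e+02] turn 0 grip 78.1 0.0 F [ 0.5 -0.7  0.4] j [-0.81  0.33  0.41  2.07 -0.19  0.77  0.26]
```

Request:
{"method": "apply_moves", "body": {
  "increments": [
    [[-0.9,-0.5,50,0,78],[-0.9,-0.5,95,0,78],[-0.9,-0.5,112,0,78],[-0.9,-0.5,112,0,78],[-0.9,-0.5,112,0,35],[-0.9,-0.5,112,0,35],[-0.9,-0.5,112,0,35],[-0.9,-0.5,112,0,35],[-0.9,-0.5,112,0,35],[-0.9,-0.5,112,0,35]]
  ]
}}

```text
time: 9.2
position: [0.4547, 0.1759, 0.0229]
orientation: [0.494, 0.869, 0.001, 0.001]
contact_force: [-0.2, -1.9, 8.6]
grip_width: 0.0537
grip_force: 64.1
```

```bash
python3 -c "
from h import *
go(644,9,95)"
```

```text
t 9.2 pos [454.7 175.9  22.9] phi 30.7 tilt 0.17 shift [-240.2   77.6  -71.8] turn 0 grip 53.7 64.1 F [-0.2 -1.9  8.6] j [-0.72  0.53  0.32  2.13 -0.32  0.52  0.37]
```

Request:
{"method": "apply_moves", "body": {
  "increments": [
    [[0,0,-45,0,35],[0,0,-72,0,35],[0,0,-72,0,35],[-80,26,-72,0.1,35],[-80,26,-72,0.2,35],[-160,52,-72,0.3,35],[-160,52,-72,0.4,35],[-240,78,-72,0.4,35],[-240,78,-72,0.4,35],[-240,78,-72,0.4,35]]
  ]
}}

```text
time: 10.2
position: [0.646, 0.0044, 0.0932]
orientation: [0.659, 0.752, -0.0, 0.002]
contact_force: [0.5, -0.6, -2.1]
grip_width: 0.054
grip_force: 64.7
```

```bash
cat > v.py <<'E'
from h import *
import sys
def held(x,y,zlo,zhi,r=.033,cam='wrist'):
    p,d,c=snap(cam);W=cloud(d,c);W[d<=0]=9
    q=near(W,(x/1000,y/1000),r,zlo/1000,zhi/1000)
    print("held",len(q),circ(q),"mean",(q.mean(0)*1000).round(1),"ext",(np.percentile(q,[1,99],axis=0)*1000).round(1).tolist())
    return p,d,W
E
python3 -c "
from v import *
p,d,W=held(644,9,95,115)
for r in trace('wrist','pad_a'):
    q=W[r['region']&(d>0)]; print(len(q),rect(q),(q.mean(0)*1000).round(1))
go(644,9,32)"
```

```text
held 14840 [643.5  13.1  64.2] mean [643.2  15.  101.5] ext [[613.4, -12.3, 96.0], [672.5, 39.7, 113.6]]
11506 [622.5 135.5  80.1  38.2   5.2] [623.2 135.2  10.1]
7949 [643.6  16.9  80.3  70.9   4.1] [641.1  30.9   9.9]
t 10.3 pos [642.9   9.   92.5] phi 7.8 tilt 0.06 shift [-0.1  1.2 60.5] turn 0 grip 53.6 64.7 F [-0.2  0.8 -1.2] j [-0.42  0.64  0.49  1.72 -0.38  0.88  0.36]
```

Request:
{"method": "apply_moves", "body": {
  "increments": [
    [[0,1,35,0,35],[0,1,54,0,35],[0,1,59.5,0,35],[0,1,59.5,0,35],[0,1,59.5,0,35],[0,1,59.5,0,78],[0,1,59.5,0,78],[0,1,59.5,0,78],[0,1,59.5,0,78],[0,1,10,0,78]]
  ]
}}

```text
time: 11.3
position: [0.6399, 0.0103, 0.0777]
orientation: [0.657, 0.754, -0.004, -0.004]
contact_force: [0.5, 0.2, -0.5]
grip_width: 0.0781
grip_force: 0.0
```

```bash
python3 -c "
from h import *
go(392,-317,135,-20)"
```

```text
t 11.3 pos [639.9  10.3  77.7] phi 7.9 tilt 0.65 shift [-290.2 -291.1  -54. ] turn 0.487 grip 78.1 0.0 F [ 0.5  0.2 -0.5] j [-0.42  0.66  0.48  1.72 -0.38  0.86  0.37]
```

Request:
{"method": "apply_moves", "body": {
  "increments": [
    [[0,0,-40,0,80],[-97,-97,-56,0.16,80],[-97,-97,-56,0.16,80],[-97,-97,-56,0.16,80],[-194,-194,-56,0.32,80],[-194,-194,-56,0.32,80],[-194,-194,-56,0.32,80],[-290,-291,-56,0.487,80],[-290,-291,-56,0.487,80],[-290,-291,-56,0.487,80]]
  ]
}}

```text
time: 12.3
position: [0.3933, -0.3196, 0.1397]
orientation: [0.82, 0.572, -0.0, 0.0]
contact_force: [0.3, -0.8, 0.2]
grip_width: 0.0798
grip_force: 0.0
```

Request:
{"method": "apply_moves", "body": {
  "increments": [
    [[0,0,0,0,80],[0,0,0,0,80]]
  ]
}}

```text
time: 12.5
position: [0.3951, -0.3179, 0.1395]
orientation: [0.82, 0.572, 0.0, 0.0]
contact_force: [0.3, 1.0, -1.2]
grip_width: 0.0801
grip_force: 0.0
```

```bash
python3 -c "
from v import *
held(392,-316.5,37,56,.036)
go(392.5,-316.5,31)
for cam in ('top','scene'):
  p,d,c=snap(cam);W=cloud(d,c);W[d<=0]=9
  for k,xy,z0,z1,f,r in (('head',(.644,.009),.03,.05,circ,.036),('sink',(.656,-.1156),.033,.05,rect,.042),('ref',(.392,-.317),.036,.055,circ,.036)):
    q=near(W,xy,r,z0,z1); print(cam,k,len(q),f(q),(q.mean(0)*1000).round(1)) if len(q)>50 else print(k,len(q))
  for r in trace(cam,'pad_a'): print('pad',rect(W[r['region']&(d>0)]))
"
```

```text
held 1538 [ 394.9 -315.2   58.4] mean [ 394.6 -315.7   43.5] ext [[367.1, -343.0, 37.3], [422.8, -286.7, 46.4]]
t 12.55 pos [ 395.9 -316.9  139.4] phi -20.1 tilt 0.04 shift [ -0.9  -3.3 108.4] turn 0 grip 80.1 0.0 F [0.3 0.6 0.4] j [ 0.02  0.41  0.72  2.03 -0.36  0.83  0.59]
top head 567 [641.9  15.7  56.5] [641.3  15.2  39.7]
top sink 341 [ 655.3 -117.2   51.4   50.7    3.5] [ 654.9 -117.1   41. ]
top ref 106 [ 392.5 -316.    57.4] [ 395.2 -304.5   43.6]
pad [621.2 153.   80.3  80.3   5.4]
pad [644.3   8.2  80.9  79.7   3.6]
pad [ 656.4 -117.7   81.1   83.7    5.6]
scene head 983 [641.4  16.4  57.2] [642.7  17.9  38.4]
scene sink 793 [ 654.3 -116.2   51.5   53.1    4.6] [ 655.6 -115.6   39. ]
scene ref 254 [ 392.4 -316.4   61.7] [ 393.  -314.9   41.4]
pad [ 655.5 -115.5   79.4   81.7    6.6]
pad [619.3 152.8  83.1  81.8   5.4]
pad [642.3   8.5  82.3  81.5   3. ]
```

Request:
{"method": "apply_moves", "body": {
  "increments": [
    [[0.8,-1.9,50,0,80],[0.8,-1.9,95,0,80],[0.8,-1.9,109,0,80],[0.8,-1.9,109,0,80],[0.8,-1.9,109,0,80],[0.8,-1.9,109,0,35],[0.8,-1.9,109,0,35],[0.8,-1.9,109,0,35],[0.8,-1.9,109,0,35],[0.8,-1.9,109,0,35]]
  ]
}}

```text
time: 13.75
position: [0.3951, -0.3165, 0.0325]
orientation: [0.819, 0.573, 0.001, 0.001]
contact_force: [-2.1, 2.1, 13.3]
grip_width: 0.0563
grip_force: 61.3
```

Request:
{"method": "apply_moves", "body": {
  "increments": [
    [[0,0,0,0,35],[0,0,0,0,35]]
  ]
}}

```text
time: 13.95
position: [0.3951, -0.3164, 0.0325]
orientation: [0.819, 0.573, 0.001, 0.001]
contact_force: [-2.5, 0.9, 13.3]
grip_width: 0.0562
grip_force: 61.3
```

```bash
python3 -c "
from h import *
go(621.5,153,150,12)"
```

```text
t 13.95 pos [ 395.1 -316.4   32.5] phi -20.0 tilt 0.19 shift [ 518.6   52.2 -117.1] turn -0.559 grip 56.2 61.3 F [-2.5  0.9 13.3] j [ 0.14  0.58  0.57  2.1  -0.54  0.61  0.74]
```

Request:
{"method": "apply_moves", "body": {
  "increments": [
    [[0,0,-45,0,35],[0,0,-90,0,35],[0,0,-117,0,35],[260,26,-117,-0.28,35],[260,26,-117,-0.28,35],[260,26,-117,-0.28,35],[260,26,-117,-0.28,35],[260,26,-117,-0.28,35],[260,26,-117,-0.28,35],[260,26,-117,-0.28,35]]
  ]
}}

```text
time: 14.95
position: [0.5087, -0.0779, 0.148]
orientation: [0.73, 0.684, 0.001, 0.0]
contact_force: [0.3, -0.3, -0.5]
grip_width: 0.0561
grip_force: 64.8
```

```bash
python3 -c "
from h import *
go(621.5,153,110,12)"
```

```text
t 14.95 pos [508.7 -77.9 148. ] phi -3.7 tilt 0.08 shift [237.7  97.5  38.3] turn -0.274 grip 56.1 64.8 F [ 0.3 -0.3 -0.5] j [-0.44  0.39  0.63  2.   -0.3   0.84  0.29]
```

Request:
{"method": "apply_moves", "body": {
  "increments": [
    [[118,48,10,-0.14,35],[118,48,10,-0.14,35],[118,48,10,-0.14,35],[238,97.5,38,-0.274,35],[238,97.5,38,-0.274,35],[238,97.5,38,-0.274,35],[238,97.5,38,-0.274,35],[238,97.5,38,-0.274,35],[238,97.5,38,-0.274,35],[238,97.5,38,-0.274,35]]
  ]
}}

```text
time: 15.95
position: [0.6216, 0.1477, 0.1101]
orientation: [0.633, 0.774, 0.0, 0.0]
contact_force: [0.8, -0.7, -0.2]
grip_width: 0.056
grip_force: 64.8
```

```bash
python3 -c "
from v import *
go(621.5,153,41)
for cam in ('top','scene','wrist'):
  p,d,c=snap(cam,'b_'+cam+'.png');W=cloud(d,c);W[d<=0]=9
  q=near(W,(.6215,.153),.055,.105,.128); print(cam,len(q))
  if len(q)>50: print(circ(q),(q.mean(0)*1000).round(1))
  for r in trace(cam,'pad_a'): print('pad',rect(W[r['region']&(d>0)]))
  for r in trace(cam,'reflector'):
    q=W[r['region']&(d>0)]; print('ref',r['confidence'],len(q),circ(q),(np.percentile(q,[1,99],axis=0)*1000).round(1).tolist())
  for r in tip_of(cam,'reflector'): print('tip',r['confidence'],w(c,r['xyz']))
"
```

```text
t 15.95 pos [621.6 147.7 110.1] phi 11.5 tilt 0.05 shift [ 5.3  0.9 69.1] turn 0 grip 56.0 64.8 F [ 0.8 -0.7 -0.2] j [-0.64  0.61  0.48  1.72 -0.34  0.9   0.18]
top 66
[608.5 127.7  56.3] [610.8 122.8 118.1]
pad [644.7   9.5  79.   78.5   0.9]
pad [ 656.8 -116.6   82.4   81.1    5.1]
pad [624.5 124.5  27.4  78.7  85.5]
tip 0.7 [0.64746344 0.0132174  0.00510432]
tip 0.65 [0.62133363 0.14641989 0.07649313]
scene 240
[624.5 151.6  62.8] [625.6 162.2 116.5]
pad [620.9 154.1  80.2  78.6   5.4]
pad [642.7   7.8  81.9  82.9   3.2]
pad [ 655.9 -115.1   79.6   80.2    6.8]
ref 0.94 405 [598.4 158.6 106. ] [[586.4, 122.9, 8.6], [645.1, 177.3, 186.7]]
ref 0.65 1118 [643.1   8.3 110. ] [[603.7, -30.9, 4.3], [684.3, 49.2, 11.9]]
tip 0.93 [0.61814874 0.14311154 0.07835424]
wrist 10991
[620.8 156.8  83.8] [622.  149.8 116.6]
pad [623.7 153.4  81.8  81.9   5.6]
pad [635.3  62.   82.9 130.8  11.4]
ref 0.76 15894 [637.5  98.7 165.9] [[595.1, 123.0, 81.4], [648.5, 178.3, 122.7]]
tip 0.79 [0.62189878 0.14788807 0.08053385]
```

View pics/b_wrist.png

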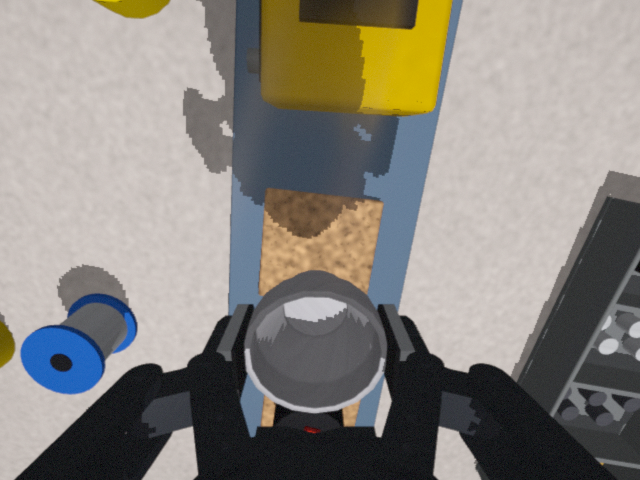

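Wrist view: the bowl is upright between the fingers with its rim centre at (315,345), and the far pad lies underneath with its top corners at (265,190) and (382,202). I check the settled position before lowering.

```bash
python3 -c "
from v import *
p,d,c=snap('wrist');W=cloud(d,c);W[d<=0]=9
for r in trace('wrist','reflector')[:1]:
    q=W[r['region']&(d>0)]; q=q[q[:,2]>.112]; print((np.percentile(q,[1,99],axis=0)*1000).round(1).tolist(),circ(q))
for r in trace('wrist','pad_a')[:1]: print('pad',rect(W[r['region']&(d>0)]))
go(621.5,153,41)
"
```

```text
[[594.6, 122.6, 112.2], [649.3, 178.5, 122.9]] [622.5 150.   59.4]
pad [623.2 154.6  81.7  79.    5.5]
t 16.7 pos [621.5 150.2 109.3] phi 11.7 tilt 0.01 shift [ 2.8  0.6 68.3] turn 0 grip 55.8 64.8 F [ 0.5 -0.7 -0.4] j [-0.64  0.61  0.48  1.72 -0.35  0.9   0.18]
```

Request:
{"method": "apply_moves", "body": {
  "increments": [
    [[3.1,1.3,40,0,35],[3.1,1.3,60,0,35],[3.1,1.3,67.3,0,35],[3.1,1.3,67.3,0,35],[3.1,1.3,67.3,0,35],[3.1,1.3,67.3,0,35],[3.1,1.3,67.3,0,78],[3.1,1.3,67.3,0,78],[3.1,1.3,67.3,0,78],[3.1,1.3,67.3,0,78]]
  ]
}}

```text
time: 17.7
position: [0.6222, 0.1535, 0.0421]
orientation: [0.631, 0.775, 0.0, 0.0]
contact_force: [0.2, 0.0, 0.9]
grip_width: 0.0779
grip_force: 0.0
```

Request:
{"method": "apply_moves", "body": {
  "increments": [
    [[0,0,-40,0,78],[0,0,-75,0,78],[0,0,-75,0,78],[0,0,-75,0,78]]
  ]
}}

```text
time: 18.1
position: [0.6226, 0.1537, 0.118]
orientation: [0.631, 0.775, 0.001, 0.0]
contact_force: [-0.3, -0.0, -0.2]
grip_width: 0.078
grip_force: 0.0
```

```bash
cat > chk.py <<'E'
from h import *
import sys
pads={}
P={'near':(.656,-.116),'mid':(.644,.009),'far':(.6215,.153)}
for cam in sys.argv[1:]:
  p,d,c=snap(cam);W=cloud(d,c);W[d<=0]=9
  for k,xy,z0,z1,f,r in (('far refl',(.622,.153),.045,.065,circ,.04),('mid head',(.644,.010),.03,.045,circ,.042),('near sink',(.656,-.1156),.033,.05,rect,.042),('ring',(.481,-.053),.006,.02,circ,.036)):
    q=near(W,xy,r,z0,z1)
    print(cam,k,len(q),f(q),(q.mean(0)*1000).round(1)) if len(q)>50 else print(k,len(q))
  for r in trace(cam,'pad_a'): print('   pad',rect(W[r['region']&(d>0)]))
E
python3 chk.py wrist scene; python3 -c "
from h import *
go(642,14,130,95)"
```

```text
wrist far refl 2077 [622.  152.9  58.3] [622.2 152.3  51.4]
wrist mid head 1894 [642.8  18.6  55.6] [640.7  32.8  37.7]
near sink 0
wrist ring 163 [502.1 -67.4  27.7] [502.4 -65.6  12.2]
   pad [622.7 153.1  82.   81.6   5.2]
   pad [643.6  20.7  82.8  62.4   7.7]
scene far refl 161 [620.2 157.3  57.3] [619.  170.2  51.1]
scene mid head 983 [641.5  16.6  56.9] [642.8  17.8  38.5]
scene near sink 804 [ 654.7 -116.4   51.4   52.8    4.5] [ 655.5 -115.5   38.8]
scene ring 434 [480.6 -52.   59.2] [481.5 -51.4  11.1]
   pad [ 653.8 -114.9   83.8   80.3    6.9]
   pad [643.8   9.2  79.6  80.8   4. ]
   pad [637.  169.5  82.8 109.3  45.5]
t 18.3 pos [621.4 153.4 115.8] phi 11.7 tilt 0.12 shift [-140.6   -8.1  -14.2] turn -1.454 grip 78.0 0.0 F [ 0.1 -0.3  0.2] j [-0.65  0.61  0.48  1.71 -0.34  0.91  0.18]
```

Request:
{"method": "apply_moves", "body": {
  "increments": [
    [[-65,0,-5,0,78],[-65,0,-5,0,78],[-131,-8,10,0,78],[-131,-8,10,0,78],[-131,-8,10,0,78],[-131,-8,10,0,78],[-131,-8,10,0,78],[-131,-8,10,0,78],[-131,-8,10,0,78]]
  ]
}}

```text
time: 19.2
position: [0.6409, 0.0249, 0.1071]
orientation: [0.631, 0.776, 0.0, -0.0]
contact_force: [0.4, 0.2, -0.2]
grip_width: 0.0777
grip_force: 0.0
```

```bash
python3 chk.py wrist | grep -v ring; python3 -c "
from h import *
go(642,15.5,32)"
```

```text
wrist far refl 2014 [623.2 152.5  58. ] [626.2 142.1  53.3]
wrist mid head 5926 [644.   16.2  56.2] [643.5  18.7  40.1]
wrist near sink 991 [655.7 -96.   49.8  11.9   4. ] [655.6 -92.5  38.9]
   pad [646.3   7.3  82.7  83.7   3.1]
   pad [624.1 147.2  82.   67.7   5.5]
t 19.3 pos [640.9  24.4 107.1] phi 11.8 tilt 0.02 shift [-8.9 -0.8 75.1] turn 0 grip 77.6 0.0 F [-0.2 -0.1 -1. ] j [-0.44  0.62  0.48  1.71 -0.35  0.9   0.39]
```

Request:
{"method": "apply_moves", "body": {
  "increments": [
    [[-8.6,0.3,40,0,78],[-8.6,0.3,65,0,78],[-8.6,0.3,75,0,78],[-8.6,0.3,75,0,78],[-8.6,0.3,75,0,35],[-8.6,0.3,75,0,35],[-8.6,0.3,75,0,35],[-8.6,0.3,75,0,35],[-8.6,0.3,75,0,35],[-8.6,0.3,75,0,35]]
  ]
}}

```text
time: 20.3
position: [0.644, 0.0153, 0.0341]
orientation: [0.631, 0.775, 0.001, 0.001]
contact_force: [-1.6, -0.5, 5.9]
grip_width: 0.0539
grip_force: 63.5
```

```bash
python3 -c "
from h import *
s=status.get_obs()['position']*1000
go(s[0]+2,s[1]-7.5,s[2]+5)"
```

```text
t 20.3 pos [644.   15.3  34.1] phi 11.7 tilt 0.16 shift [-7.7  0.5 -5. ] turn 0 grip 53.9 63.5 F [-1.6 -0.5  5.9] j [-0.39  0.72  0.43  1.74 -0.4   0.77  0.44]
```

Request:
{"method": "apply_moves", "body": {
  "increments": [
    [[0,0,-6,0,35],[-7.8,-0.4,-6,0,35],[-7.8,-0.4,-6,0,35],[-7.8,-0.4,-6,0,35],[-7.8,-0.4,-0.5,0,35],[-7.8,-0.4,-0.5,0,35],[-7.8,-0.4,-0.5,0,78],[-7.8,-0.4,-0.5,0,78],[-7.8,-0.4,-0.5,0,78],[-7.8,-0.4,-0.5,0,78]]
  ]
}}

```text
time: 21.3
position: [0.6439, 0.0075, 0.0321]
orientation: [0.631, 0.775, -0.0, -0.0]
contact_force: [0.1, 0.3, 0.2]
grip_width: 0.0779
grip_force: 0.0
```

Request:
{"method": "apply_moves", "body": {
  "increments": [
    [[0,0,-40,0,78],[0,0,-85,0,78],[0,0,-85,0,78],[0,0,-85,0,78]]
  ]
}}

```text
time: 21.7
position: [0.6448, 0.0076, 0.1186]
orientation: [0.631, 0.776, 0.001, 0.001]
contact_force: [-1.1, 0.1, -0.6]
grip_width: 0.078
grip_force: 0.0
```

```bash
python3 chk.py wrist scene | grep -v ring; python3 -c "
from h import *
go(481.5,-52.5,120,0)"
```

```text
wrist far refl 1339 [623.1 147.6  56.4] [625.8 133.7  52.2]
wrist mid head 5528 [643.8   8.6  56.3] [643.3  10.6  38.9]
wrist near sink 2878 [ 656.  -109.5   50.    39.1    4.7] [ 655.8 -106.1   39. ]
   pad [ 657.3 -117.5   82.6   85.7    6.6]
   pad [623.2 139.9  82.1  52.4   5.4]
   pad [645.3   9.4  80.9  80.    3.6]
scene far refl 356 [620.  152.6  59.3] [621.  153.6  51. ]
scene mid head 890 [642.4   8.5  56.1] [642.6  11.7  38.5]
scene near sink 798 [ 654.9 -116.2   50.9   52.9    5.1] [ 655.3 -115.5   38.9]
   pad [655.7 -68.3 167.4  86.8  89.1]
   pad [656.1  10.3 104.7  78.9   2.3]
   pad [620.7 153.3  79.9  80.8   5.5]
t 21.9 pos [643.2   7.6 116. ] phi 11.7 tilt 0.14 shift [ -26.1 -170.5   -3.6] turn 0.204 grip 78.2 0.0 F [-0.2 -0.2 -0.1] j [-0.42  0.61  0.49  1.7  -0.35  0.92  0.41]
```

Request:
{"method": "apply_moves", "body": {
  "increments": [
    [[-26,-170,0,0.15,78],[-26,-170,0,0.204,78],[-26,-170,0,0.204,78],[-26,-170,0,0.204,78],[-26,-170,0,0.204,78],[-26,-170,0,0.204,78],[-26,-170,0,0.204,78],[-26,-170,0,0.204,78]]
  ]
}}

```text
time: 22.7
position: [0.4838, -0.0521, 0.1173]
orientation: [0.707, 0.707, -0.0, 0.0]
contact_force: [0.1, -0.6, -0.4]
grip_width: 0.0781
grip_force: 0.0
```

```bash
python3 -c "
from v import *
held(481.5,-52.5,7,22,.036)
go(481.5,-52.5,16)"
```

```text
held 2696 [482.7 -52.5  57.7] mean [482.7 -51.2  12.7] ext [[455.6, -79.4, 7.4], [509.9, -24.5, 14.7]]
t 22.75 pos [483.6 -52.2 117.2] phi 0.1 tilt 0.03 shift [ -0.3  -2.1 101.2] turn 0 grip 78.2 0.0 F [ 0.6 -0.6 -0.1] j [-0.46  0.39  0.59  2.09 -0.31  0.75  0.32]
```

Request:
{"method": "apply_moves", "body": {
  "increments": [
    [[-0.2,-0.6,45,0,75],[-0.2,-0.6,80,0,75],[-0.2,-0.6,95,0,75],[-0.2,-0.6,98,0,75],[-0.2,-0.6,98,0,75],[-0.2,-0.6,98,0,75]]
  ]
}}

```text
time: 23.35
position: [0.4831, -0.0528, 0.0203]
orientation: [0.707, 0.707, 0.0, 0.001]
contact_force: [-0.5, 0.0, -0.1]
grip_width: 0.0751
grip_force: 0.0
```

```bash
python3 -c "
from h import *
p,d,c=snap('wrist','r1.png');go(482.5,-52.5,16)
p,d,c=snap('scene');cv2.imwrite('pics/r2.png',cv2.resize(p[150:310,220:430],None,fx=3.5,fy=3.5)[:,:,::-1])"
```

```text
t 23.4 pos [483.2 -52.7  20.5] phi 0.0 tilt 0.11 shift [ 0.2 -0.7  4.5] turn 0 grip 75.5 0.0 F [-0.1  0.4  0.3] j [-0.35  0.55  0.45  2.14 -0.47  0.54  0.46]
```

View pics/r2.png

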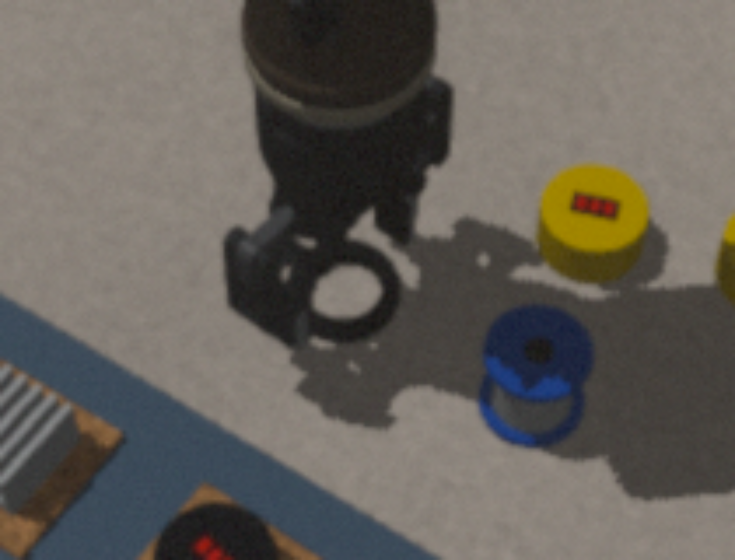

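The crop shows the finger at (270,300) just outside the ring at (350,290), clear of the spool. I lower a little and close.

Request:
{"method": "apply_moves", "body": {
  "increments": [
    [[0,-0.5,2,0,75],[0,-0.5,4,0,75],[0,-0.5,4,0,75],[0,-0.5,4,0,62],[0,-0.5,4,0,62],[0,-0.5,4,0,62]]
  ]
}}

```text
time: 24.05
position: [0.4818, -0.0527, 0.0155]
orientation: [0.707, 0.707, 0.0, -0.0]
contact_force: [0.1, 0.1, -0.2]
grip_width: 0.062
grip_force: 0.0
```

Request:
{"method": "apply_moves", "body": {
  "increments": [
    [[0,0,0,0,40],[0,0,0,0,40],[0,0,0,0,40],[0,0,0,0,40],[0,0,0,0,40]]
  ]
}}

```text
time: 24.55
position: [0.4818, -0.0527, 0.0163]
orientation: [0.707, 0.707, 0.0, -0.0]
contact_force: [-2.2, 0.8, 12.2]
grip_width: 0.055
grip_force: 60.8
```

```bash
python3 -c "
from h import *
go(644.5,8.6,100)"
```

```text
t 24.55 pos [481.8 -52.7  16.3] phi 0.0 tilt 0.04 shift [ 61.3 162.7 -83.7] turn 0 grip 55.0 60.8 F [-2.2  0.8 12.2] j [-0.34  0.56  0.45  2.14 -0.47  0.53  0.46]
```

Request:
{"method": "apply_moves", "body": {
  "increments": [
    [[0,0,-40,0,40],[0,0,-84,0,40],[0,0,-84,0,40],[61,163,-84,0,40],[61,163,-84,0,40],[61,163,-84,0,40],[61,163,-84,0,40],[61,163,-84,0,40],[61,163,-84,0,40],[61,163,-84,0,40]]
  ]
}}

```text
time: 25.55
position: [0.6434, 0.0074, 0.0991]
orientation: [0.708, 0.707, -0.001, -0.0]
contact_force: [-0.6, 0.9, -0.9]
grip_width: 0.0548
grip_force: 64.8
```

Request:
{"method": "apply_moves", "body": {
  "increments": [
    [[0,0,0,0,40],[0,0,0,0,40],[0,0,0,0,40]]
  ]
}}

```text
time: 25.85
position: [0.6445, 0.0082, 0.0998]
orientation: [0.707, 0.707, 0.0, -0.0]
contact_force: [0.6, -0.1, 0.1]
grip_width: 0.0546
grip_force: 64.7
```

```bash
python3 -c "
from v import *
p,d,c=snap('wrist','r3.png');W=cloud(d,c);W[d<=0]=9
for z0,z1 in ((.090,.1),(.085,.102)):
  q=near(W,(.6445,.0086),.033,z0,z1); print(len(q),circ(q),(np.percentile(q,[1,99],axis=0)*1000).round(1).tolist())
q=near(W,(.6445,.0086),.036,.032,.044); print('head',len(q),circ(q))
for r in trace('wrist','clamp_ring'):
  q=W[r['region']&(d>0)]; print('ring',r['confidence'],len(q),circ(q),(np.percentile(q,[1,50,99],axis=0)*1000).round(1).tolist())
go(644,8.6,56)"
```

```text
7504 [644.4  11.5  64.1] [[616.8, -18.3, 90.3], [672.6, 36.8, 98.9]]
8427 [644.4  11.5  64.1] [[616.6, -18.1, 86.4], [672.6, 36.8, 100.4]]
head 4066 [645.    8.8  56.1]
ring 0.78 7967 [642.2 -27.7 130.7] [[618.0, -21.5, 10.4], [644.4, 9.5, 96.2], [671.3, 36.8, 97.7]]
t 25.95 pos [644.7   8.3  99.8] phi -0.0 tilt 0.02 shift [ 0.3 -0.7 43.8] turn 0 grip 55.0 64.7 F [-0.7 -0.5 -1.8] j [-0.46  0.65  0.54  1.71 -0.41  0.9   0.25]
```

View pics/r3.png

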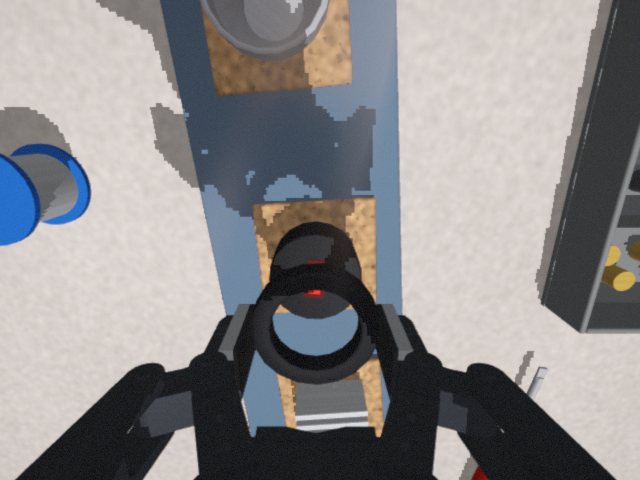

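Wrist view: the ring is level in the fingers, centre (317,325), over the head at (317,270) with the perspective offset expected for its height. I lower it onto the head.

Request:
{"method": "apply_moves", "body": {
  "increments": [
    [[0.4,0.3,25,0,40],[0.4,0.3,38,0,40],[0.4,0.3,42,0,40],[0.4,0.3,44,0,40],[0.4,0.3,44,0,40],[0.4,0.3,44,0,40]]
  ]
}}

```text
time: 26.55
position: [0.6456, 0.0086, 0.0561]
orientation: [0.707, 0.707, 0.0, 0.0]
contact_force: [0.5, -0.5, 0.5]
grip_width: 0.0548
grip_force: 64.7
```

Request:
{"method": "apply_moves", "body": {
  "increments": [
    [[0,0,0,0,64],[0,0,0,0,64],[0,0,0,0,74],[0,0,0,0,74],[0,0,-10,0,74],[0,0,-40,0,74],[0,0,-70,0,74],[0,0,-70,0,74],[0,0,-70,0,74]]
  ]
}}

```text
time: 27.45
position: [0.6456, 0.0088, 0.1268]
orientation: [0.707, 0.707, 0.001, 0.001]
contact_force: [-0.7, -0.3, -0.4]
grip_width: 0.0739
grip_force: 0.0
```

```bash
python3 -c "
from v import *
p,d,c=snap('wrist','r4.png');W=cloud(d,c);W[d<=0]=9
q=near(W,(.6445,.0086),.036,.046,.058); print('ring',len(q),circ(q),(np.percentile(q,[1,50,99],axis=0)*1000).round(1).tolist())
A=np.c_[q[:,:2],np.ones(len(q))];q2=q[q[:,2]>.048];print('plane',np.linalg.lstsq(np.c_[q2[:,:2],np.ones(len(q2))],q2[:,2],rcond=None)[0])
for r in trace('wrist','pad_a'): print('pad',rect(W[r['region']&(d>0)]))
go(500,0,250)"
```

```text
ring 3345 [645.4   8.8  58.2] [[618.0, -18.0, 46.4], [645.1, 11.1, 51.0], [672.4, 37.1, 52.5]]
plane [-0.00121756  0.00014852  0.05173319]
pad [645.2   9.5  80.1  79.7   3.6]
pad [ 657.7 -114.9   80.    80.7    6.3]
pad [645.3   9.6  57.   56.2   1. ]
pad [ 656.6 -114.2   49.9   49.3    4.5]
pad [623.  139.   81.2  50.4   5.2]
t 27.55 pos [644.6   9.  125.1] phi 0.0 tilt 0.06 shift [  -8.9 -144.7 -124.8] turn 0 grip 73.8 0.0 F [-0.1 -0.5  0.1] j [-0.47  0.62  0.56  1.69 -0.39  0.94  0.24]
```

View pics/r4.png

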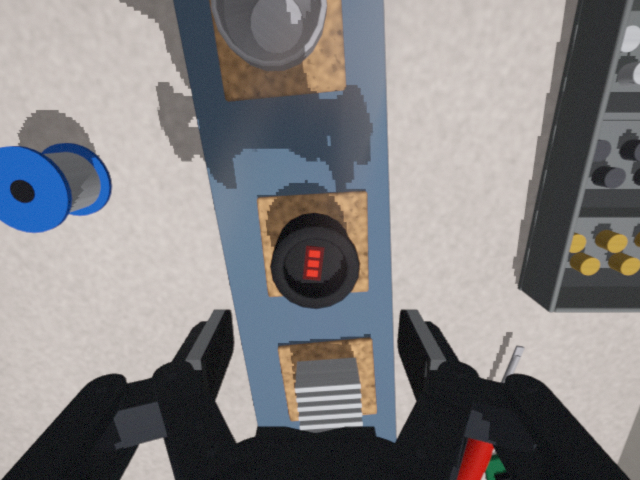

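The ring lies flat and concentric on the head at (315,262). I retreat and do a final check.

Request:
{"method": "apply_moves", "body": {
  "increments": [
    [[-9,-145,-125,0,74],[-9,-145,-125,0,74],[-9,-145,-125,0,74],[-9,-145,-125,0,74],[-9,-145,-125,0,74],[-9,-145,-125,0,74],[-9,-145,-125,0,74]]
  ]
}}

```text
time: 28.25
position: [0.5002, 0.0002, 0.2496]
orientation: [0.707, 0.707, -0.001, -0.0]
contact_force: [0.7, -0.5, -1.3]
grip_width: 0.0739
grip_force: 0.0
```

```bash
python3 -c "
from h import *
p,d,c=snap('scene','fin.png');W=cloud(d,c);W[d<=0]=9
for k,xy,r,z0,z1,f in [('bottle',(.386,.321),.03,.06,.085,circ),('spool',(.469,.057),.034,.042,.06,circ),('ring',(.6445,.0086),.036,.044,.06,circ),('refl',(.6215,.153),.04,.045,.06,circ),('sink',(.656,-.1156),.042,.033,.05,rect)]:
  q=near(W,xy,r,z0,z1); print(k,len(q),f(q),(q[:,2].max()).round(3))
for r in trace('scene','pad_a'): print('pad',rect(W[r['region']&(d>0)]))
"
```

```text
bottle 298 [383.2 323.6  27.7] 0.075
spool 700 [469.2  58.6  53.4] 0.052
ring 614 [643.1   8.9  58.4] 0.054
refl 351 [620.6 152.7  58. ] 0.057
sink 807 [ 654.8 -116.2   50.9   52.8    4.8] 0.046
pad [ 656.4 -116.9   79.2   84.     7.2]
pad [619.7 152.9  81.7  82.1   4.9]
pad [643.7   9.1  79.8  80.3   3.8]
```

View pics/fin.png

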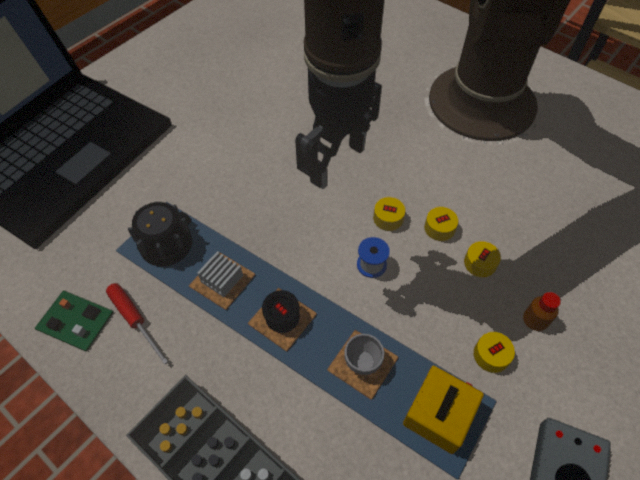

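The scene shows the sink at (222,274), the head with the ring at (281,312) and the bowl at (364,355), each in the middle of its pad. The bottle and spool have not moved.

```bash
python3 -c "
from plant import order
print(order.sign_off())"
```

```text
the job is handed in; nothing more can be done
None
```

The job is handed in: heat sink, display head with the clamping ring flat on top, and reflector bowl each stand within about 2 mm of their pad centres by the cameras, the bottle and spool did not move, and the gripper is open and clear (about 28 s used).

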